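# Lift a valve-box cover with its lifting key and hold it level over the frame

### The job

Take the T-handled lifting key from the wooden tool block, put its flat head down through the slot in the cast-iron cover until the key's collar rests on the cover, and give it about a quarter turn so that the head catches under the cover. Then lift the cover level out of its frame with the key and finish while still holding it: steady and level, straight above the frame, about 7 cm higher than it lay (no less than 5 cm and no more than 12 cm), so that the seat in the frame can be inspected. Do not disturb the bottle, the tin, the V-blocks, the marker or the other T-handled key.

Things in the scene. Friction and masses are not known exactly. Their poses are not given: they have to be found in the camera images.
- key: the lifting key, bare steel, 107 mm tall, 0.25 kg, standing upright in the wooden block at the start. Origin: centre of the underside of its foot; z up the shank, x along the flat head and the T handle (same turned half round). Head 30 (x) x 10 (y) mm, z = 0.5 to 12 mm, its lowest 4 mm narrowed to 24 x 6 mm; above it a round neck 10 mm across up to the collar at z = 24
- key_handle (a point): middle of the key's flat-sided handle bar, 98 mm above the foot; the bar is 90 mm long (key x), 14 mm thick (key y), 18 mm high; below it a shank 12 mm across runs down to the collar
- key_stop (a point): centre of the underside of the key's round stop collar (38 mm across, 8 mm thick), 24 mm above the foot
- cover: the loose square cast-iron cover with anti-slip studs, 100 x 100 x 8 mm, about 0.55 kg (may be a fifth more or less), lying flush in the frame with about 1.5 mm play all round. Origin: centre of its underside, 52 mm above the bench at the start; z up, x along the key slot in its middle
- slot (a point): centre of the mouth of the slot through the cover, 35 mm (x) by 15 mm (y), in its top face, 8 mm above its origin, 60 mm above the bench at the start. With the collar down on the cover the key's head is clear below it (4 mm of play) and turns freely either way; it is locked 60 to 120 degrees from the slot
- frame: the fixed cast-iron frame of the valve box, outside 130 x 130 mm (136 at the bead under its rim) with a foot flange 144 mm square, 60 mm tall, hollow and open inside (84 x 84 mm, nothing in it); the seat for the cover is 52 mm above the bench. Origin: centre of its underside, on the bench; x along the cover's slot
- tool_block: the fixed hardwood tool block, 116 (x) x 56 (y) x 45 (z) mm, origin at the centre of its underside. The key stands in a through slot 35 x 15 mm at x = -30 mm, its collar resting on the block's top; the other T-handled key stands in a hole at x = +36 mm
- hex_t_key: small T-handled hex key with a black bar 72 mm long and 12 mm thick along its own y, 82 mm tall, standing loosely in the block; leave alone. Origin: lower end of its shank, on the bench
- oil_bottle: oil bottle with red spout, 46 mm wide, 150 mm tall, origin under its centre; leave alone
- paste_tin: round flat tin, 64 mm wide, 35 mm tall, origin under its centre; leave alone
- v_block: the nearer of two ground steel V-blocks, 45 x 40 x 32 mm, origin under its centre; leave alone
- marker: marker pen lying on the bench, 132 mm long (along its y), 18 mm thick; leave alone

How it is judged:
On the way, in this order (a step that is already met when the one before it is completed fails the run):
1. the key's head is down through the slot and its collar on the cover (z of key_stop in the frame of slot between -0.003 and 0.003 m and horizontal distance between key_stop and slot below 0.006 m and angle between the z axis of key and the z axis of cover, either way round below 0.12 rad), for 0.2 s.
2. the key is turned at least 60 degrees from the slot, its head under the cover (angle between the x axis of key and the x axis of cover, either way round above 1.04 rad and z of key_stop in the frame of slot below 0.0065 m and horizontal distance between key_stop and slot below 0.008 m), for 0.2 s.
3. the cover hangs on the key, clear of the frame and level (height (world z) of cover above 0.072 m and contact force between cover and frame below 0.1 N and contact force between cover and key above 2 N and angle between cover's own z axis and vertical below 0.1 rad), for 0.2 s.
At the end, for the whole second after the job is handed in: The gripper holds the key and the cover hangs on the key alone (turned 60 degrees or more from the slot), 50 to 120 mm above its seat, level within 5 degrees, within 30 mm of straight above the frame, still (under 20 mm/s and 0.15 rad/s), touching neither frame nor gripper (height (world z) of cover between 0.102 and 0.172 m and angle between cover's own z axis and vertical below 0.087 rad and horizontal distance between cover and frame below 0.03 m and linear speed of cover below 0.02 m/s and angular speed of cover below 0.15 rad/s and contact force between cover and key above 2 N and contact force between key and the fingers above 2 N and contact force between cover and the fingers below 0.1 N and contact force between cover and the arm below 0.1 N and contact force between cover and frame below 0.1 N and angle between the x axis of key and the x axis of cover, either way round above 1.04 rad); the arm keeps its last pose, push and grip.
It fails at once if the cover is tipped by more than 12 degrees (angle between cover's own z axis and vertical above 0.21 rad).
It fails at once if a bystander is moved by more than 20 mm (distance of any of oil_bottle, paste_tin, v_block, marker, hex_t_key from where it was at the start of the episode above 0.02 m).
It also fails if it takes over 48 s, if anything falls off the work surface, if the arm or the gripper's body presses on something with over 40 N, if the wrist force passes 120 N, or if a joint passes its speed limit or range.

### The arm

A 6-joint arm with a two-finger parallel gripper is mounted at the origin on a cart in front of the work surface, level with it; the furniture and walls round the work are solid. World frame = base frame: x ahead of the robot, y to its left, z up, the work surface at z = 0. Lengths are in m, angles in rad, forces in N, time in s.
With the tool pointing down it reaches from about 0.4 to 0.925 m from the base axis. Payload 3.4 kg.
Tool frame: the origin (TCP) lies midway between the tips of the shut fingers; the grasp point (between the pads) lies 19 mm behind it; z points along the fingers, y is the line along which they close (so a half turn about z gives the same grasp; the last joint's range is limited). The gripper opens to 85 mm and grips with 20 to 120 N. Pads are 22 mm wide; open, the fingers measure 114 mm over their backs; the gripper's body (76 mm by 85 mm) begins 54 mm behind the grasp point. The pads swing forward as they close: fully open they stand 13 mm farther back than shut.
Start: joints at [1.198, 0.307, 1.506, -0, 1.328, -0.073], TCP at [0.17, 0.549, 0.231] pointing down, gripper open.
Joint ranges: [-3.12, 3.12], [-1.05, 2.28], [0.14, 2.33], [-1.42, 4.57], [0.1, 2.73], [-2.68, 2.68]. Speed limits (rad/s): [2.57, 2.57, 3.14, 3.14, 3.14, 3.14].

### API

Orientations are given as a unit quaternion [w, x, y, z].
In Python, from workcell import monitor, snapshot, camera_params, r gives the robot as it stands.
- The arm moves only by the tool arm_command, never from a script. Its argument "rows" is a list of rows, each a list of 3 entries, a list of its own where there are three numbers: the shift along the tool's x, y, z as a fraction of full scale, then the turn about the tool's z as a fraction of full scale, then the finger opening in mm, from 0 to 85.4. In form: [[[tx, ty, tz], roll, hand], ...]. A call has exactly 8 rows; each row is the pose to reach, as a shift and turn from the pose commanded when the call began, along the tool's axes at that moment; what a row does not reach only later rows make up. Full scale, the value 1, is 0.5 m for a shift and 60 degrees for a turn. A row lasts 1/8 s, in which the tool goes at most 62.5 mm and 10.7 degrees, less where a joint would pass 70% of its speed; a pose out of reach is approached as far as the arm can. A call with a number of a shift or a turn outside -1 to 1 is refused whole. A call with a gripper value outside its range is refused whole. The fingers move at their own pace and stop on an object; the grip force is fixed at half the most. Time passes only in rows, so rows that repeat a pose let the fingers close, or fill a call up. It gives the time, the measured TCP pose, the force, the opening and the grip force at its end, in the units of the state.
- monitor.get_obs(): the state, without advancing time (a new reading comes with each control period).
- snapshot(name): name is "side" or "top" or "wrist"; returns the picture (400x640x3 uint8, red, green, blue); there is no depth.
- camera_params(name): a dict with "intrinsics" (3x3 intrinsics, pixels), "dist" ([k1, k2, p1, p2, k3] as OpenCV has them; the pictures are not rectified), "R" (3x3) and "t" (3): a world point X has camera coordinates R X + t; the wrist camera has in their place "T_tool_cam" (4x4, takes a point from camera to tool coordinates, whose origin is the TCP and whose axes are the flange's). Camera axes: x right, y down, z forward; pixel columns grow to the right and rows downward; lengths in m; the calibration is good to about 2 mm. A picture is of the moment at which its call begins: read the wrist's pose just before it. camera_params takes no time and is no camera call.
- r.finish_job(): hands the job in; it is judged then, once.
The state is a dict: "t": time; "qpos": joint angles; "qvel": joint speeds; "effort": joint torques, N m; "position": TCP position; "tool_rot": TCP orientation; "ft_force": force on the tool from outside, world axes, zero at the start; "moment": the same for the moment, N m; "opening": finger opening in m; "finger_force": force on a finger pad.
Only numpy, scipy, OpenCV 4.12 (cv2) and the standard library are available. Lean on these libraries where they do the work, as an engineer would, in place of code of your own. Each camera call takes 0.05 s, during which the arm holds its last target. There are 200 camera calls.

## Working session

There is one attempt and no reset: what is moved stays moved. The work goes in short steps, Python scripts to look and compute and a tool call to move; the robot and the scene stay as the last step left them, time stands still between calls to the robot, and variables do not carry over. Pictures are saved under pics/ and viewed, at most 10 in all, crops included, and the job is handed in when it is done.

Besides the shell and the picture viewer there is one more tool, called by a JSON object that holds its "name" and its "arguments". arm_command: Moves the arm, as the interface text tells. Its arguments: {"type":"object","properties":{"rows":{"type":"array","items":{"type":"array"}}},"required":["rows"]}

```bash
mkdir -p pics; ls; python3 - <<'E'
from workcell import monitor, snapshot, camera_params, r
import cv2,numpy as np
o=monitor.get_obs();print(o)
for n in("top","side"):
    im=snapshot(n);cv2.imwrite(f"pics/{n}0.png",im[:,:,::-1]);p=camera_params(n);print(n,p)
print(camera_params("wrist"))
E
```

```text
pics
{'t': 0.0, 'qpos': array([ 1.19751982e+00,  3.07546453e-01,  1.50768099e+00, -9.80539417e-06,
        1.32841457e+00, -7.35234189e-02]), 'qvel': array([-1.21936944e-04, -3.70028967e-04, -6.17711414e-04, -4.40846369e-05,
        1.75035982e-03,  1.04483583e-03]), 'effort': array([-9.89927321e-04, -4.57540441e+01, -2.51915824e+01, -3.06810316e-04,
        1.30762623e-02, -5.34635922e-05]), 'position': array([0.16956874, 0.54868577, 0.23039339]), 'tool_rot': array([-2.22373864e-04,  1.49314814e-01,  9.88789177e-01, -1.00026923e-03]), 'ft_force': array([ 0.8968807 , -0.19828325, -0.73453843]), 'moment': array([ 0.00656179, -0.00096534, -0.00981555]), 'finger_force': 0.0, 'opening': 0.08498124668968363}
top {'intrinsics': array([[512.15189099,   0.        , 319.19990794],
       [  0.        , 512.15189099, 201.87001834],
       [  0.        ,   0.        ,   1.        ]]), 'dist': array([-0.0130784,  0.       ,  0.       ,  0.       ,  0.       ]), 'R': array([[-0.00743905, -0.99975783, -0.02071067],
       [-0.99364227,  0.00971709, -0.11216339],
       [ 0.11233747,  0.01974461, -
[... 433 characters left out ...]
.22397935, -0.85001862, -0.47676157]]), 't': array([ 0.61614397, -0.06831468,  1.32397545])}
{'intrinsics': array([[360.21957544,   0.        , 320.27081867],
       [  0.        , 360.21957544, 199.33279864],
       [  0.        ,   0.        ,   1.        ]]), 'dist': array([-0.00686595,  0.        ,  0.        ,  0.        ,  0.        ]), 'T_tool_cam': array([[-3.32191949e-04, -9.55452739e-01, -2.95143955e-01,
         7.51540337e-02],
       [ 9.99999940e-01, -2.87476145e-04, -1.94894924e-04,
         4.54087257e-04],
       [ 1.01366042e-04, -2.95144002e-01,  9.55452776e-01,
        -1.42577168e-01],
       [ 0.00000000e+00,  0.00000000e+00,  0.00000000e+00,
         1.00000000e+00]])}
```

View pics/top0.png

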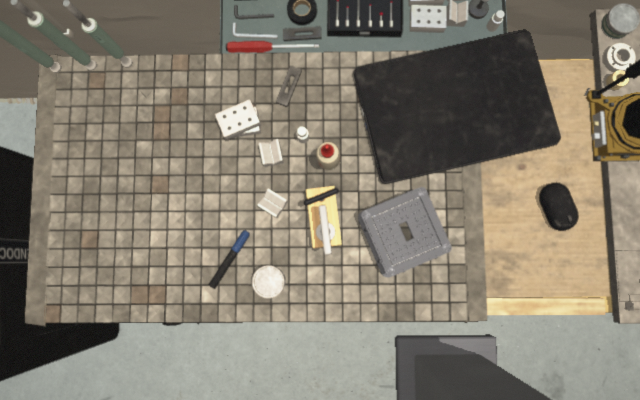

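View pics/side0.png

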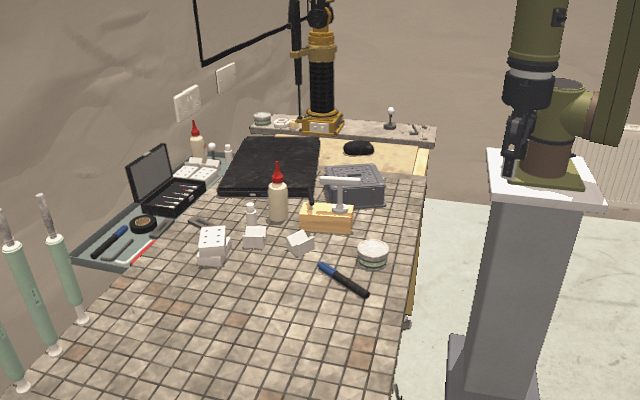

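```bash
cat > h.py <<'E'
from workcell import monitor, snapshot, camera_params, r
import cv2,numpy as np
from scipy.spatial.transform import Rotation as Ro
def pose():
    o=monitor.get_obs();q=o["tool_rot"];return o,np.array(o["position"]),Ro.from_quat([q[1],q[2],q[3],q[0]]).as_matrix()
def cast(name,px,z,P=None):
    p=camera_params(name);K=p["intrinsics"]
    u=cv2.undistortPoints(np.array(px,float).reshape(-1,1,2),K,p["dist"]).reshape(-1,2)
    d=np.c_[u,np.ones(len(u))]
    if name=="wrist":
        T=p["T_tool_cam"];pos,R=P;Rw=R@T[:3,:3];c=pos+R@T[:3,3]
    else: Rw=p["R"].T;c=-Rw@p["t"]
    d=d@Rw.T
    return c+d*((z-c[2])/d[:,2])[:,None]
def rect(name,mask,z,P=None):
    "largest blob -> centre and long-axis angle on plane z"
    cs=cv2.findContours(mask.astype(np.uint8),cv2.RETR_EXTERNAL,cv2.CHAIN_APPROX_NONE)[0]
    c=max(cs,key=cv2.contourArea).reshape(-1,2)
    w=cast(name,c,z,P)[:,:2]
    (cx,cy),(a,b),_=R_=cv2.minAreaRect((w*1000).astype(np.float32))
    B=cv2.boxPoints(R_);e=[B[1]-B[0],B[2]-B[1]];e=max(e,key=np.linalg.norm)
    ang=np.degrees(np.arctan2(e[1],e[0]))
    return np.array([cx,cy])/1000,sorted([a,b]),(ang+90)%180-90,c.mean(0)
def move(target_xyz,key_ang=None,off=0):
    "shift in tool axes (fraction), roll fraction so tool y is perpendicular to key x angle (deg)"
    o,pos,R=pose();s=R.T@(np.array(target_xyz)-pos)/0.5
    print("shift frac",s.round(4))
    if key_ang is not None:
        ax=np.degrees(np.arctan2(R[1,0],R[0,0]))
        d=(key_ang-ax+90)%180-90   # world ccw turn; tool z down => roll=-d
        print("toolx",ax,"roll frac",-d/60,"q6",o["qpos"][5])
E
python3 - <<'E'
from h import *
im=cv2.imread("pics/top0.png")
g=im.astype(int).min(2)
m=np.zeros(g.shape,bool);m[200:258,312:336]=True
hsv=cv2.cvtColor(im,cv2.COLOR_BGR2HSV)
k=m&(g>165)&(hsv[...,1]<40);
print("key",rect("top",k,.128))
w=np.zeros_like(m);w[210:252,390:422]=True
print("slot",rect("top",w&(g>60)&(hsv[...,1]>60),.05))
f=np.zeros_like(m);f[185:278,355:455]=True
fm=f&(np.abs(im.astype(int)-im[215,385]).max(2)<45)
print("frame",rect("top",cv2.morphologyEx(fm.astype(np.uint8),cv2.MORPH_OPEN,np.ones((5,5))),.0))
cv2.imwrite("pics/c.png",cv2.resize(im[170:290,290:460],None,fx=4.5,fy=4.5,interpolation=cv2.INTER_CUBIC))
E
```

```text
key (array([0.50197983, 0.42020319]), [22.648000717163086, 85.74433135986328], np.float32(6.668747), array([325.63809524, 229.60952381]))Traceback (most recent call last):
  File "<stdin>", line 9, in <module>
  File "h.py", line 18, in rect
    c=max(cs,key=cv2.contourArea).reshape(-1,2)
      ~~~^^^^^^^^^^^^^^^^^^^^^^^^
ValueError: max() iterable argument is empty
```

```bash
python3 - <<'E'
from h import *
s=cast("top",[[406,231]],.056)[0];print(s)
move([ (s[0]+.502)/2,(s[1]+.42)/2,.27],5)
print(pose()[2].round(3))
E
```

```text
[0.50114294 0.26992593 0.056     ]
shift frac [-0.7547 -0.1935 -0.0788]
toolx 162.82284118337367 roll frac -0.36961931361043887 q6 -0.07350375971629666
[[-0.955  0.295 -0.001]
 [ 0.295  0.955 -0.002]
 [ 0.    -0.002 -1.   ]]
```

{"name": "arm_command", "arguments": {"rows": [[[-0.1,-0.03,-0.05],-0.05,85],[[-0.2,-0.05,-0.08],-0.1,85],[[-0.3,-0.08,-0.08],-0.15,85],[[-0.4,-0.1,-0.08],-0.2,85],[[-0.5,-0.13,-0.08],-0.25,85],[[-0.6,-0.16,-0.08],-0.3,85],[[-0.7,-0.18,-0.08],-0.35,85],[[-0.755,-0.194,-0.08],-0.37,85]]}}

```text
t: 1.1
position: [0.5039, 0.3434, 0.2706]
tool_rot: [-0.0, -0.043, 0.999, -0.0]
ft_force: [-0.1, 0.9, -0.0]
opening: 0.0855
finger_force: 0.0
```

```bash
python3 - <<'E'
from h import *
o,p,R=pose();print(o["t"],p,R.round(3),o["qpos"],abs(o["qvel"]).max())
im=snapshot("wrist");o,p,R=pose();np.savez("w1.npz",p=p,R=R);print(p);cv2.imwrite("pics/w1.png",im[:,:,::-1])
E
```

```text
1.1 [0.50389809 0.34340335 0.27060768] [[-0.996 -0.086 -0.   ]
 [-0.086  0.996 -0.001]
 [ 0.    -0.001 -1.   ]] [ 5.29272407e-01  3.30107480e-01  1.36994242e+00 -5.53624875e-04
  1.44227264e+00 -1.12790783e+00] 0.48111391224881284
[0.5066036  0.34190375 0.27044803]
```

View pics/w1.png

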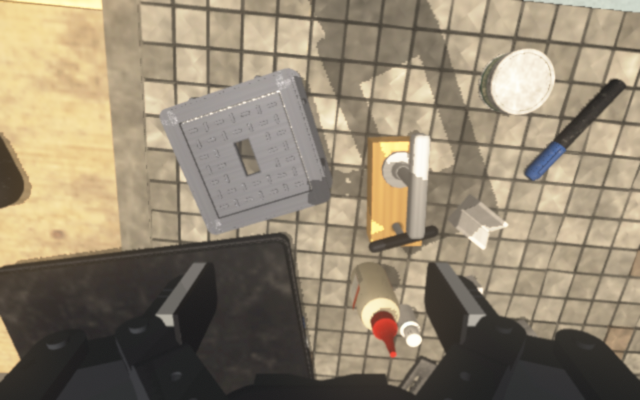

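```bash
python3 - <<'E'
from h import *
snapshot("wrist")
o,p,R=pose();im=snapshot("wrist")[:,:,::-1].copy();np.savez("w1.npz",p=p,R=R,im=im);print(p,abs(o["qvel"]).max())
P=(p,R);cv2.imwrite("pics/w1b.png",im)
hsv=cv2.cvtColor(im,cv2.COLOR_BGR2HSV)
g=im.astype(int).min(2)
print("px at handle",im[180,408:436].tolist())
print("slot row",im[155,228:266].tolist())
v=np.vstack([cv2.resize(im[100:260,350:460],None,fx=5,fy=5)[:600,:],])
w=cv2.resize(im[100:220,180:320],None,fx=5,fy=5)
cv2.imwrite("pics/c1.png",np.hstack([cv2.resize(v,(400,436)),cv2.resize(w,(400,343)) if 0 else cv2.copyMakeBorder(cv2.resize(w,(400,343)),0,93,0,0,0)]))
E
```

```text
[0.50444747 0.34315396 0.27040712] 0.04788912728103115
px at handle [[94, 106, 116], [94, 107, 116], [95, 108, 117], [101, 113, 123], [114, 127, 137], [132, 146, 157], [146, 161, 172], [155, 171, 183], [165, 182, 194], [172, 190, 202], [174, 192, 204], [174, 192, 204], [172, 189, 202], [173, 190, 203], [174, 192, 204], [173, 191, 204], [169, 187, 200], [164, 181, 192], [157, 174, 185], [147, 163, 174], [127, 145, 156], [107, 125, 137], [99, 117, 130], [97, 115, 127], [94, 113, 124], [94, 113, 124], [94, 112, 124], [95, 113, 125]]
slot row [[147, 150, 155], [147, 149, 155], [146, 149, 154], [148, 151, 155], [147, 149, 155], [148, 150, 155], [149, 150, 156], [149, 151, 156], [147, 149, 154], [139, 140, 145], [117, 118, 123], [91, 93, 96], [73, 76, 79], [70, 76, 80], [73, 80, 86], [75, 83, 90], [75, 84, 91], [76, 86, 92], [78, 87, 94], [78, 88, 95], [79, 89, 96], [80, 90, 97], [81, 91, 99], [82, 93, 100], [85, 96, 103], [87, 98, 105], [98, 106, 113], [123, 127, 133], [143, 145, 151], [152, 153, 158], [153, 154, 160], [153, 155, 160], [153, 155, 159], [152, 155, 160], [152, 155, 159], [152, 155, 159], [153, 155, 160], [152, 155, 160]]
```

View pics/c1.png

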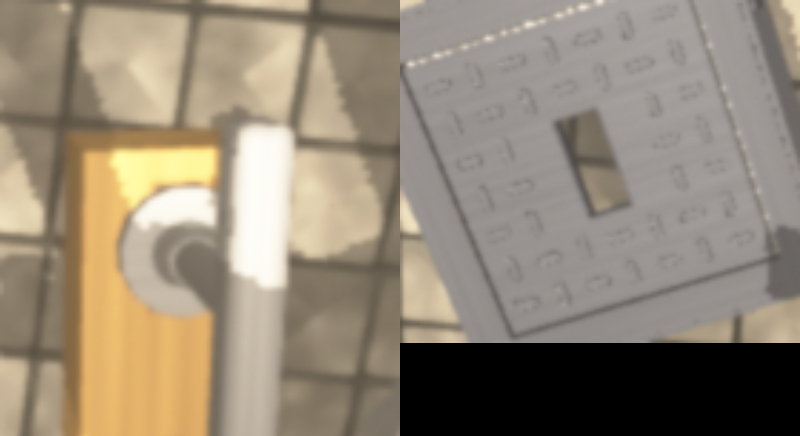

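```bash
python3 - <<'E'
from h import *
d=np.load("w1.npz");P=(d["p"],d["R"]);im=d["im"];g=im.astype(int).min(2)
w=np.zeros(g.shape,bool);w[128:188,222:272]=True
print("slot",rect("wrist",w&(g<115),.06,P))
print("handle c",cast("wrist",[[421,187],[422,137],[419,237]],.128,P))
h=cast("wrist",[[421,187]],.128,P)[0]
move([h[0],h[1],.19],5)
E
```

```text
slot (array([0.50070212, 0.27013641]), [15.552515983581543, 35.04975128173828], np.float32(22.27327), array([246.98913043, 156.91304348]))
handle c [[0.4999351  0.42570459 0.128     ]
 [0.45958168 0.41975076 0.128     ]
 [0.54392545 0.43135429 0.128     ]]
shift frac [-0.0087  0.163   0.1608]
toolx -175.14238939941012 roll frac -0.0023731566568358175 q6 -1.1246640205832112
```

{"name": "arm_command", "arguments": {"rows": [[[0,0.04,0.04],0,85],[[0,0.08,0.08],0,85],[[-0.004,0.12,0.12],-0.02,85],[[-0.008,0.163,0.16],-0.047,85],[[-0.008,0.163,0.16],-0.047,85],[[-0.008,0.163,0.16],-0.047,85],[[-0.008,0.163,0.16],-0.047,85],[[-0.008,0.163,0.16],-0.047,85]]}}

```text
t: 2.25
position: [0.4993, 0.4264, 0.1923]
tool_rot: [0.001, -0.068, 0.998, 0.0]
ft_force: [0.0, 0.1, -0.7]
opening: 0.0852
finger_force: 0.0
```

```bash
python3 - <<'E'
from h import *
o,p,R=pose();im=snapshot("wrist")[:,:,::-1].copy();np.savez("w2.npz",p=p,R=R,im=im);print(p,R[:,0],abs(o["qvel"]).max())
cv2.imwrite("pics/w2.png",im)
E
```

```text
[0.4992871  0.42637346 0.19232084] [-0.99075587 -0.13564866 -0.00149558] 0.002280169306526118
```

View pics/w2.png

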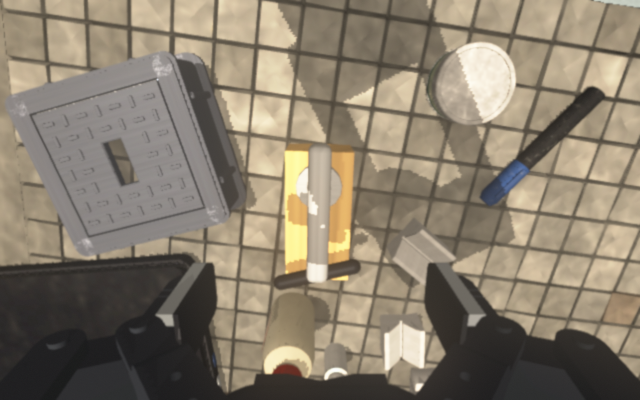

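```bash
python3 - <<'E'
from h import *
d=np.load("w2.npz");P=(d["p"],d["R"]);im=d["im"];g=im.astype(int)
print("end rows top",im[138:156,319,0].tolist(),"bot",im[268:290,317].min(1).tolist())
sat=g.max(2)-g.min(2)
L=[];Rr=[]
for y in list(range(215,262,4)):
    print(y,[int(v) for v in sat[y,300:336]]) if y in(215,247) else 0
    row=sat[y]<35
    xs=[x for x in range(300,336) if row[x]]
    L.append((xs[0],y));Rr.append((xs[-1],y))
print(L,Rr)
l=cast("wrist",L,.128,P);q=cast("wrist",Rr,.128,P);m=(l+q)/2
print("width",np.linalg.norm((q-l)[:,:2],axis=1).mean());print(m[0],m[-1])
f=np.polyfit(m[:,0],m[:,1],1);print("angle",np.degrees(np.arctan(f[0])),"y at .5",np.polyval(f,.5))
print(cast("wrist",[[319,146],[319,149],[317,282]],.128,P))
ws=np.zeros(sat.shape,bool);ws[125:195,95:142]=True
print("slot",rect("wrist",ws&(g.min(2)<110),.06,P))
E
```

```text
end rows top [165, 166, 164, 148, 109, 95, 100, 106, 119, 131, 142, 147, 151, 154, 159, 163, 164, 164] bot [231, 230, 230, 230, 229, 229, 230, 230, 229, 229, 229, 226, 219, 199, 173, 144, 135, 134, 133, 119, 88, 75]
215 [122, 121, 122, 122, 123, 120, 108, 69, 38, 32, 32, 31, 33, 33, 35, 36, 34, 33, 33, 33, 33, 34, 33, 34, 34, 33, 31, 31, 35, 65, 106, 117, 116, 115, 113, 112]
247 [104, 105, 102, 98, 97, 100, 107, 71, 33, 33, 32, 34, 34, 34, 34, 33, 34, 32, 32, 34, 33, 32, 32, 32, 32, 31, 32, 48, 101, 112, 109, 111, 113, 116, 117, 114]
[(309, 215), (309, 219), (309, 223), (309, 227), (309, 231), (309, 235), (308, 239), (308, 243), (308, 247), (308, 251), (308, 255), (308, 259)] [(327, 215), (327, 219), (327, 223), (327, 227), (327, 231), (327, 235), (327, 239), (326, 243), (326, 247), (326, 251), (326, 255), (326, 259)]
width 0.011236762702036709
[0.4984474  0.42522338 0.128     ] [0.52786826 0.42854591 0.128     ]
angle 6.000704516495525 y at .5 0.4255253177982812
[[0.45665564 0.42017479 0.128     ]
 [0.45837077 0.42040722 0.128     ]
 [0.54416686 0.43072693 0.128     ]]
slot (array([0.50049796, 0.27027161]), [15.878280639648438, 35.42784881591797], np.float32(22.216873), array([120.14754098, 162.30327869]))
```

{"name": "arm_command", "arguments": {"rows": [[[-0.001,-0.002,0.04],0.02,85],[[-0.001,-0.002,0.08],0.02,85],[[-0.001,-0.002,0.13],0.02,85],[[-0.001,-0.002,0.17],0.02,85],[[-0.001,-0.002,0.185],0.02,60],[[-0.001,-0.002,0.185],0.02,30],[[-0.001,-0.002,0.185],0.02,5],[[-0.001,-0.002,0.185],0.02,0]]}}

```text
t: 3.3
position: [0.5, 0.4261, 0.1]
tool_rot: [0.001, -0.058, 0.998, 0.0]
ft_force: [0.4, -4.2, 3.4]
opening: 0.013
finger_force: 61.2
```

{"name": "arm_command", "arguments": {"rows": [[[0,0,0],0,0],[[0,0,0],0,0],[[0,0,0],0,0],[[0,0,-0.004],0,0],[[0,0,-0.008],0,0],[[0,0,-0.012],0,0],[[0,0,-0.016],0,0],[[0,0,-0.02],0,0]]}}

```text
t: 4.3
position: [0.4993, 0.4258, 0.1088]
tool_rot: [-0.0, -0.058, 0.998, -0.0]
ft_force: [0.5, 0.0, -1.9]
opening: 0.0129
finger_force: 59.9
```

{"name": "arm_command", "arguments": {"rows": [[[0,0,-0.03],0,0],[[0,0,-0.06],0,0],[[0,0,-0.09],0,0],[[0,0,-0.12],0,0],[[0,0,-0.15],0,0],[[0,0,-0.15],0,0],[[0,0,-0.15],0,0],[[0,0,-0.15],0,0]]}}

```text
t: 5.3
position: [0.4988, 0.4254, 0.1829]
tool_rot: [-0.001, -0.058, 0.998, -0.001]
ft_force: [0.8, -1.0, -2.9]
opening: 0.0129
finger_force: 59.8
```

```bash
python3 - <<'E'
from h import *
o,p,R=pose();im=snapshot("wrist")[:,:,::-1].copy();np.savez("w3.npz",p=p,R=R,im=im);print(p,o["ft_force"],o["qpos"])
cv2.imwrite("pics/w3.png",im[:,60:560])
move([.5005,.2702,.18],22.2)
E
```

```text
[0.49880934 0.42542241 0.18286299] [ 0.79046438 -0.98982437 -2.85639138] [ 6.41743146e-01  4.54848778e-01  1.39278826e+00  6.97842203e-06
  1.29580886e+00 -1.04496791e+00]
shift frac [ 0.0326 -0.3088  0.006 ]
toolx -173.35900769886769 roll frac -0.2593167949811279 q6 -1.04497508587005
```

View pics/w3.png

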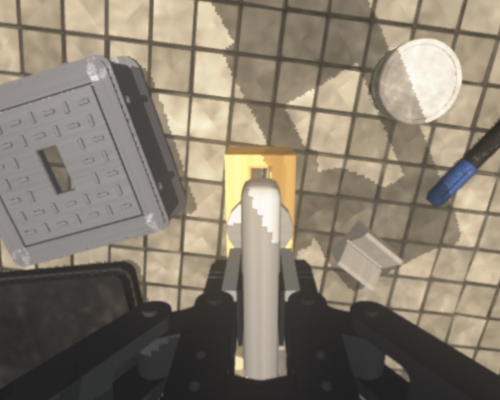

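```bash
python3 - <<'E'
from h import *
d=np.load("w3.npz");p,R=d["p"],d["R"];P=(p,R);im=d["im"];g=im.astype(int)
tl=lambda px,z:((cast("wrist",px,z,P)-p)@R*1000).round(1).tolist()
print("bar end tool",tl([[321,180],[321,186]],p[2]+.028))
print("collar",tl([[288,231],[350,231]],p[2]-.047))
ws=np.zeros(g.shape[:2],bool);ws[135:200,90:140]=True
print("slot",rect("wrist",ws&(g.min(2)<110),.06,P))
sat=g.max(2)-g.min(2)
print([ (y,[int(x) for x in np.where(sat[y,280:360]<45)[0][[0,-1]]+280]) for y in range(215,248,3)])
E
```

```text
bar end tool [[46.2, 0.6, -27.9], [44.2, 0.6, -27.9]]
collar [[-2.3, -17.9, 47.0], [-2.3, 17.2, 47.0]]
slot (array([0.50047955, 0.27031824]), [15.767683029174805, 35.24650192260742], np.float32(22.456017), array([115.54545455, 169.69421488]))
[(215, [280, 359]), (218, [280, 359]), (221, [280, 359]), (224, [280, 359]), (227, [280, 359]), (230, [280, 359]), (233, [280, 359]), (236, [280, 359]), (239, [280, 359]), (242, [280, 359]), (245, [280, 359])]
```

{"name": "arm_command", "arguments": {"rows": [[[0.003,-0.03,0],-0.03,0],[[0.008,-0.08,0],-0.08,0],[[0.014,-0.14,0],-0.14,0],[[0.021,-0.2,0],-0.2,0],[[0.027,-0.26,0],-0.24,0],[[0.031,-0.295,0],-0.26,0],[[0.0326,-0.3086,0],-0.26,0],[[0.0326,-0.3086,0],-0.26,0]]}}

```text
t: 6.35
position: [0.501, 0.2706, 0.1837]
tool_rot: [-0.0, -0.192, 0.981, 0.0]
ft_force: [-0.2, 0.3, -2.4]
opening: 0.0129
finger_force: 59.7
```

```bash
python3 - <<'E'
from h import *
snapshot("wrist");snapshot("wrist")
o,p,R=pose();im=snapshot("wrist")[:,:,::-1].copy();np.savez("w4.npz",p=p,R=R,im=im);print(p,o["ft_force"],o["qpos"],abs(o["qvel"]).max())
s=snapshot("side")[:,:,::-1];t=snapshot("top")[:,:,::-1]
cv2.imwrite("pics/w4.png",np.hstack([im[60:400,120:520],cv2.resize(s[110:229,290:430],(400,340),interpolation=cv2.INTER_CUBIC)]))
move([.5005,.2703,.15],22.3)
E
```

```text
[0.50113721 0.27137226 0.18374939] [ 0.45758865 -0.69223059 -1.3228136 ] [ 4.21886820e-01  3.39487421e-01  1.58533056e+00  4.90715784e-04
  1.21644232e+00 -1.53736884e+00] 0.005345495103285839
shift frac [ 0.0018 -0.0017  0.0675]
toolx -157.71646036120157 roll frac -0.0002743393533592098 q6 -1.537578983654031
```

View pics/w4.png

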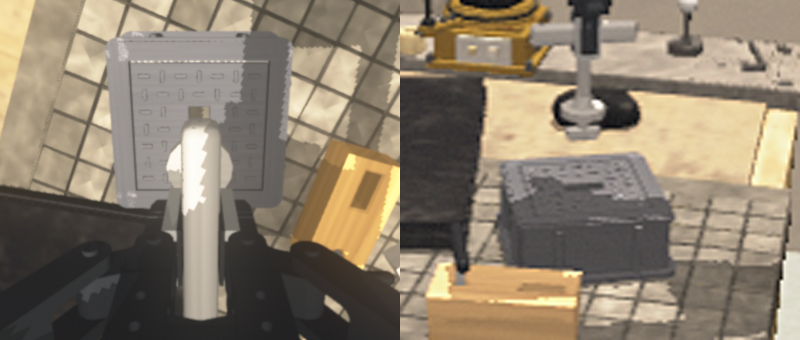

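{"name": "arm_command", "arguments": {"rows": [[[0.0018,-0.0017,0.02],0,0],[[0.0018,-0.0017,0.045],0,0],[[0.0018,-0.0017,0.065],0,0],[[0.0018,-0.0017,0.078],0,0],[[0.0018,-0.0017,0.082],0,0],[[0.0018,-0.0017,0.082],0,0],[[0.0018,-0.0017,0.082],0,0],[[0.0018,-0.0017,0.082],0,0]]}}

```text
t: 7.6
position: [0.5007, 0.2697, 0.1432]
tool_rot: [0.0, -0.193, 0.981, 0.0]
ft_force: [0.1, 0.4, -2.1]
opening: 0.0126
finger_force: 59.7
```

```bash
python3 - <<'E'
from h import *
o,p,R=pose();print(p,o["ft_force"])
move([.5005,.2703,.114],22.3)
p0=(p,R);im=snapshot("wrist")[:,:,::-1].copy()
s=snapshot("side")[:,:,::-1]
cv2.imwrite("pics/w5.png",np.hstack([im[60:400,120:520],cv2.resize(s[125:227,310:430],(400,340),interpolation=cv2.INTER_CUBIC)]))
E
```

```text
[0.50071308 0.26965249 0.14319057] [ 0.05243733  0.35249535 -2.1483351 ]
shift frac [-0.0001  0.0014  0.0584]
toolx -157.75928005042385 roll frac -0.000988000840397755 q6 -1.5392960550611536
```

View pics/w5.png

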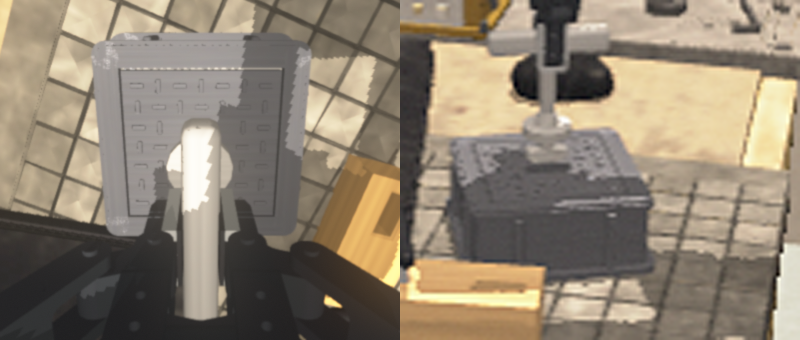

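{"name": "arm_command", "arguments": {"rows": [[[0,0.001,0.006],0,0],[[0,0.001,0.012],0,0],[[0,0.001,0.018],0,0],[[0,0.001,0.024],0,0],[[0,0.001,0.027],0,0],[[0,0.001,0.03],0,0],[[0,0.001,0.03],0,0],[[0,0.001,0.03],0,0]]}}

```text
t: 8.7
position: [0.5004, 0.27, 0.1279]
tool_rot: [0.0, -0.193, 0.981, 0.0]
ft_force: [-0.3, -0.2, -1.9]
opening: 0.0129
finger_force: 59.7
```

No contact force with the foot 11 mm into the slot. Continuing down.

{"name": "arm_command", "arguments": {"rows": [[[0,0,0.006],0,0],[[0,0,0.012],0,0],[[0,0,0.018],0,0],[[0,0,0.022],0,0],[[0,0,0.024],0,0],[[0,0,0.026],0,0],[[0,0,0.026],0,0],[[0,0,0.026],0,0]]}}

```text
t: 9.7
position: [0.5004, 0.27, 0.115]
tool_rot: [0.0, -0.193, 0.981, -0.0]
ft_force: [-0.2, -0.9, -1.3]
opening: 0.013
finger_force: 59.9
```

{"name": "arm_command", "arguments": {"rows": [[[0,0,0.0006],0,0],[[0,0,0.0012],0,0],[[0,0,0.0018],0,0],[[0,0,0.0024],0,0],[[0,0,0.003],0,0],[[0,0,0.003],0,0],[[0,0,0.003],0,0],[[0,0,0.003],0,0]]}}

```text
t: 10.7
position: [0.5006, 0.27, 0.1149]
tool_rot: [0.001, -0.193, 0.981, 0.0]
ft_force: [-2.3, -1.8, 10.3]
opening: 0.0126
finger_force: 61.7
```

{"name": "arm_command", "arguments": {"rows": [[[0,0,-0.002],0,0],[[0,0,-0.002],0.1,0],[[0,0,-0.002],0.2,0],[[0,0,-0.002],0.3,0],[[0,0,-0.002],0.4,0],[[0,0,-0.002],0.5,0],[[0,0,-0.002],0.6,0],[[0,0,-0.002],0.7,0]]}}

```text
t: 11.7
position: [0.5007, 0.2709, 0.1149]
tool_rot: [0.0, 0.173, 0.985, 0.001]
ft_force: [-1.0, 1.8, 3.9]
opening: 0.0133
finger_force: 60.6
```

{"name": "arm_command", "arguments": {"rows": [[[0,0,0],0.1,0],[[0,0,0],0.2,0],[[0,0,0],0.3,0],[[0,0,0],0.4,0],[[0,0,0],0.5,0],[[0,0,0],0.6,0],[[0,0,0],0.7,0],[[0,0,0],0.78,0]]}}

```text
t: 12.7
position: [0.5018, 0.2711, 0.1149]
tool_rot: [0.001, 0.55, 0.835, 0.002]
ft_force: [0.4, 0.6, 1.6]
opening: 0.0129
finger_force: 60.4
```

```bash
python3 - <<'E'
from h import *
snapshot("wrist");snapshot("wrist")
o,p,R=pose();im=snapshot("wrist")[:,:,::-1].copy()
print(o["t"],p,o["ft_force"],o["moment"],np.degrees(np.arctan2(R[1,0],R[0,0])),o["qpos"])
s=snapshot("side")[:,:,::-1]
cv2.imwrite("pics/w6.png",np.hstack([im[60:400,120:520],cv2.resize(s[125:227,310:430],(400,340),interpolation=cv2.INTER_CUBIC)]))
E
```

```text
12.8 [0.50164165 0.27091198 0.11485864] [1.71373154 1.38444874 2.50767104] [ 0.3426705  -0.35208666  0.00849495] 113.43186096533418 [4.20786426e-01 4.09684940e-01 1.67261043e+00 5.26174890e-04
 1.05606003e+00 1.15658069e-02]
```

View pics/w6.png

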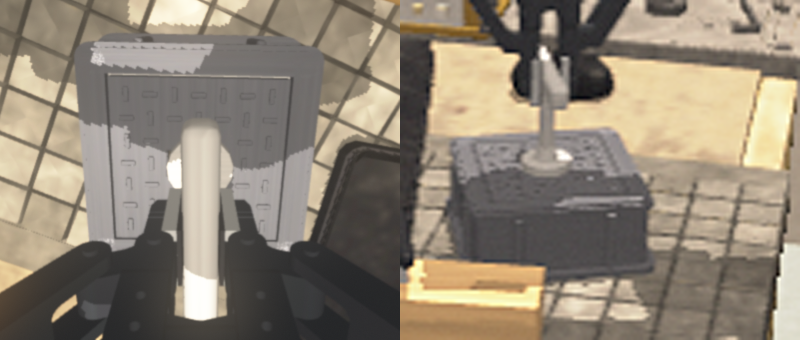

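{"name": "arm_command", "arguments": {"rows": [[[0,-0.0012,-0.001],0,0],[[0,-0.0025,-0.003],0,0],[[0,-0.0025,-0.005],0,0],[[0,-0.0025,-0.007],0,0],[[0,-0.0025,-0.009],0,0],[[0,-0.0025,-0.011],0,0],[[0,-0.0025,-0.013],0,0],[[0,-0.0025,-0.014],0,0]]}}

```text
t: 13.9
position: [0.4987, 0.2693, 0.1209]
tool_rot: [-0.0, 0.549, 0.836, -0.001]
ft_force: [0.4, 0.7, -7.3]
opening: 0.013
finger_force: 59.1
```

```bash
python3 - <<'E'
from h import *
o,p,R=pose()
print(o["t"],p,o["ft_force"],o["moment"],np.degrees(np.arctan2(R[1,0],R[0,0])))
E
```

```text
13.9 [0.49866046 0.26929369 0.12085556] [ 0.38202702  0.66611062 -7.2742825 ] [ 0.02933836 -0.08199249 -0.0387206 ] 113.44842504980556
```

{"name": "arm_command", "arguments": {"rows": [[[0,0.001,-0.003],0,0],[[0,0.002,-0.006],0,0],[[0,0.002,-0.009],0,0],[[0,0.002,-0.012],0,0],[[0,0.002,-0.016],0,0],[[0,0.002,-0.02],0,0],[[0,0.002,-0.024],0,0],[[0,0.002,-0.028],0,0]]}}

```text
t: 14.9
position: [0.5001, 0.2699, 0.1355]
tool_rot: [-0.0, 0.549, 0.836, 0.0]
ft_force: [-0.6, 0.6, -6.0]
opening: 0.0131
finger_force: 59.1
```

{"name": "arm_command", "arguments": {"rows": [[[0,0,-0.005],0,0],[[0,0,-0.01],0,0],[[0,0,-0.015],0,0],[[0,0,-0.02],0,0],[[0,0,-0.025],0,0],[[0,0,-0.03],0,0],[[0,0,-0.03],0,0],[[0,0,-0.03],0,0]]}}

```text
t: 15.9
position: [0.5, 0.2699, 0.1503]
tool_rot: [-0.0, 0.549, 0.836, -0.0]
ft_force: [-0.2, -0.4, -7.1]
opening: 0.0129
finger_force: 59.1
```

```bash
python3 - <<'E'
from h import *
o,p,R=pose()
print(o["t"],p,o["ft_force"],o["moment"],np.degrees(np.arctan2(R[1,0],R[0,0])))
im=snapshot("wrist")[:,:,::-1]
s=snapshot("side")[:,:,::-1]
cv2.imwrite("pics/w7.png",np.hstack([im[60:400,120:520],cv2.resize(s[125:227,310:430],(400,340),interpolation=cv2.INTER_CUBIC)]))
E
```

```text
15.9 [0.49999767 0.26988092 0.15027213] [-0.17680758 -0.4045708  -7.14644717] [-0.02317303 -0.00957077  0.02656855] 113.44285183042577
```

View pics/w7.png

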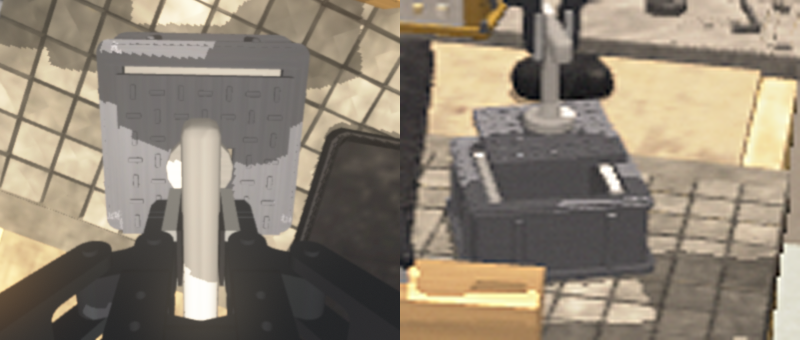

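{"name": "arm_command", "arguments": {"rows": [[[0,0,-0.012],0,0],[[0,0,-0.024],0,0],[[0,0,-0.036],0,0],[[0,0,-0.048],0,0],[[0,0,-0.06],0,0],[[0,0,-0.07],0,0],[[0,0,-0.08],0,0],[[0,0,-0.084],0,0]]}}

```text
t: 17.0
position: [0.5002, 0.27, 0.1927]
tool_rot: [0.0, 0.549, 0.836, 0.0]
ft_force: [0.5, -0.5, -7.5]
opening: 0.0128
finger_force: 59.2
```

{"name": "arm_command", "arguments": {"rows": [[[0,0,0],0,0],[[0,0,0],0,0],[[0,0,0],0,0],[[0,0,0],0,0],[[0,0,0],0,0],[[0,0,0],0,0],[[0,0,0],0,0],[[0,0,0],0,0]]}}

```text
t: 18.0
position: [0.5001, 0.2699, 0.1923]
tool_rot: [0.0, 0.549, 0.836, 0.0]
ft_force: [-0.5, -0.2, -7.3]
opening: 0.0128
finger_force: 59.2
```

```bash
python3 - <<'E'
from h import *
o,p,R=pose()
print(o["t"],p,o["ft_force"],o["moment"],abs(o["qvel"]).max())
if o["ft_force"][2]<-5 and .18<p[2]<.2: print(r.finish_job())
E
```

```text
18.0 [0.50009144 0.26985951 0.19232481] [-0.46315893 -0.20694788 -7.25719411] [-0.0101846   0.03810106  0.02333485] 0.0016983769907572912
the job is handed in; nothing more can be done
None
```

I handed the job in at 18 s: the cover hangs on the key (turned about 91° from the slot), steady and level about 7 cm above its seat and straight over the frame, with nothing else disturbed as far as I saw; no verdict was returned.

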